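# Put the setting gauge away and hold the viewer's focus lever at four clicks

### The arm

A 6-joint arm with a two-finger parallel gripper is mounted at the origin on the work surface. World frame = base frame: x ahead of the robot, y to its left, z up, the work surface at z = 0. Lengths are in m, angles in rad, forces in N, time in s.
With the tool pointing down it reaches from about 0.325 to 0.9 m from the base axis. Payload 3.5 kg.
Tool frame: the origin (TCP) lies at the very end of the fingers, on their centre line; the grasp point (between the pads) lies 19 mm behind it; z points along the fingers, y is the line along which they close (so a half turn about z gives the same grasp; the last joint's range is limited). The gripper opens to 85 mm and grips with 20 to 120 N. Pads are 22 mm wide; open, the fingers measure 114 mm over their backs; the gripper's body (76 mm by 85 mm) begins 54 mm behind the grasp point. The pads swing forward as they close: fully open they stand 13 mm farther back than shut.
Start: joints at [1.006, 0.276, -0.026, 1.268, 0, 1.467], TCP at [0.278, 0.56, 0.201] pointing down, gripper open.
Joint ranges: [-3.12, 3.12], [-0.85, 1.88], [-1.08, 1.24], [-1.95, 2.15], [-1.57, 1.53], [-3.14, 3.14]. Speed limits (rad/s): [2.57, 2.57, 3.14, 3.14, 3.14, 3.14].

### API

Orientations are given as a unit quaternion [w, x, y, z].
In Python, from workcell import * gives the robot as it stands.
- The arm moves only by the tool arm_command, never from a script. Its argument "deltas" is a list of rows, each a list of 3 entries, a list of its own where there are three numbers: the opening, from 0 (shut) to 1 (fully open), then the shift along the tool's x, y, z in mm, then the turn, a rotation vector about the tool's x, y, z in rad. In form: [[grip, [tx, ty, tz], [rx, ry, rz]], ...]. A call has 1 to 20 rows; each row is the pose to reach, as a shift and turn from the pose commanded when the call began, along the tool's axes at that moment; what a row does not reach only later rows make up. A row lasts 1/10 s, in which the tool goes at most 50 mm and 8.59 degrees, less where a joint would pass 70% of its speed; a pose out of reach is approached as far as the arm can. A call with a gripper value outside its range is refused whole. The fingers move at their own pace and stop on an object; the grip force is fixed at half the most. Time passes only in rows, so rows that repeat a pose let the fingers close. It gives the time, the measured TCP pose, the force, the opening and the grip force at its end, in the units of the state.
- get_state(): the state, without advancing time (a new reading comes with each control period).
- grab_frame(name): name is "side" or "top" or "wrist"; returns a dict with "frame" (420x560x3 uint8, blue, green, red), "K" (3x3 intrinsics, pixels), "cam_to_world" (4x4, takes a point from camera to world coordinates); the wrist camera has in their place "T_tool_cam" (4x4, takes a point from camera to tool coordinates, whose origin is the TCP and whose axes are the flange's). Camera axes: x right, y down, z forward; pixel columns grow to the right and rows downward; lengths in m; the calibration is good to about 2 mm. A picture is of the moment at which its call begins: read the wrist's pose just before it. There is no depth.
- job_done(): hands the job in; it is judged then, once.
The state is a dict: "t": time; "joint_positions": joint angles; "joint_vel": joint speeds; "tau": joint torques, N m; "tool_pos": TCP position; "ee_rot": TCP orientation; "ft_force": force on the tool from outside, world axes, zero at the start; "torque": the same for the moment, N m; "opening": finger opening in m; "grip_force": force on a finger pad.
Only numpy, scipy, OpenCV 4.12 (cv2) and the standard library are available. Lean on these libraries where they do the work, as an engineer would, in place of code of your own. Each camera call takes 0.05 s, during which the arm holds its last target. There are 200 camera calls.

### The job

Take the square setting gauge off the plate viewer's stage and stand it upright, fully home, in its own storage socket, the one with the matching square hole, and let go of it. Then advance the spring-loaded focus lever clockwise by exactly four clicks, never reaching the fifth, and finish while still holding it in that fourth click, because it springs back if let go. Leave the other gauges and the glassware where they are.

Things in the scene. Friction and masses are not known exactly. Their poses are not given: they have to be found in the camera images.
- gauge_center (a point): Centre of the square setting gauge, a loose aluminium block 28 x 28 x 70 mm (0.10 to 0.21 kg) standing upright on the viewer's round glass stage; the point is half-way up (35 mm above its underside). z runs along the 70 mm length, x and y are square to the side faces.
- square_hole (a point): Floor centre of the square hole in the gauge's own grey socket, a fixed block 66 x 66 x 28 mm high. Hole 33 x 33 mm, 20 mm deep (floor 8 mm, mouth 28 mm above the bench), 3 mm chamfer, walls along this point's x and y; z up. Beside it, in any order: a socket with a round hole (41 mm, holds the round gauge) and one with an empty oblong hole (21 x 50 mm).
- square_gauge: The same square gauge; origin at the centre of its underside, 35 mm below gauge_center.
- viewer: The plate viewer, a fixed white box 190 x 250 mm, 55 mm high. Origin: centre of its underside on the bench. The glass stage, 94 mm across, level with the top, is centred at x +15, y -70 mm in its frame; the focus turret's axis is at x +15, y +65 mm.
- focus_lever: Focus lever. Origin on its upright pivot axis, 55 mm above the bench; x along the arm, z up. Steel arm 18 mm wide, top 83 mm above the bench. At rest (at its stop) it points along the viewer's -x; it advances clockwise seen from above, up to 1.7 rad. A return spring resists with 6 to 7 N at the handle and brings it back to the stop if let go.
- knob (a point): On the axis of the lever's upright round grey handle: 16 mm across, 100 mm from the pivot, 83 to 133 mm above the bench; this point is 110 mm above the bench; axes as the lever's. Felt here, each rib raises the 6 to 7 N resistance to 10 N as it is met (0.09 rad before its crest); it then falls, through 6 to 7 N at the crest, to 3 N 0.08 rad past it, and rises back: one click.
- click_ring: Aluminium ring on the pivot axis, 128 mm across, top 62 mm above the bench; stiffly clamped at an angle that varies. Origin 55 mm above the bench. x points along the first of seven dark radial ribs; the rest follow clockwise 0.244 rad apart. First rib: 0.15 to 0.40 rad clockwise of the lever's rest. Fourth click: arm between 4th and 5th rib, 0.732 to 0.976 rad clockwise of the first.
- round_gauge: Bystander: aluminium cylinder 36 mm across, 60 mm tall, standing in the round socket. Origin at its underside.
- oblong_gauge: Bystander: aluminium block 60 x 46 x 16 mm lying on the bench. Origin at its underside.
- reagent_bottle: Bystander: small amber bottle 54 mm across, 110 mm tall. Origin at its underside.
- beaker: Bystander: glass beaker 66 mm across, 80 mm tall. Origin at its underside.
Not all that is in view belongs to the job. What is shaped like the square_gauge but black or red is not meant.

How it is judged:
On the way, in this order (a step that is already met when the one before it is completed fails the run):
1. the square gauge stands home in its own square socket, let go (horizontal distance between gauge_center and square_hole below 0.007 m and z of gauge_center in the frame of square_hole below 0.038 m and angle between gauge_center's own z axis and vertical below 0.12 rad and contact force between the fingers and square_gauge below 0.1 N), for 0.2 s.
2. the lever is held in the fourth click (angle between the x axis of focus_lever and the x axis of click_ring, either way round between 0.752 and 0.956 rad and contact force between the fingers and focus_lever above 0.5 N), for 0.3 s.
At the end, for the whole second after the job is handed in: The fingers still hold the lever (more than 0.5 N) between the fourth and fifth rib (0.752 to 0.956 rad clockwise of the first rib), and the square gauge stands in the square socket: centre within 7 mm sideways of the hole's, less than 3 mm above fully home, tilted less than 0.12 rad (all of step 2 and horizontal distance between gauge_center and square_hole below 0.007 m and z of gauge_center in the frame of square_hole below 0.038 m and angle between gauge_center's own z axis and vertical below 0.12 rad); the arm keeps its last pose, push and grip.
It fails at once if the lever reached the fifth click (angle between the x axis of focus_lever and the x axis of click_ring, either way round above 0.99 rad).
It fails at once if another gauge or the glassware was disturbed (distance of any of round_gauge, oblong_gauge, reagent_bottle, beaker from where it was at the start of the episode above 0.02 m).
It also fails if it takes over 72 s, if anything falls off the work surface, if the arm or the gripper's body presses on something with over 40 N, if the wrist force passes 120 N, or if a joint passes its speed limit or range.

## Working session

There is one attempt and no reset: what is moved stays moved. The work goes in short steps, Python scripts to look and compute and a tool call to move; the robot and the scene stay as the last step left them, time stands still between calls to the robot, and variables do not carry over. Pictures are saved under pics/ and viewed, at most 10 in all, crops included, and the job is handed in when it is done.

Besides the shell and the picture viewer there is one more tool, called by a JSON object that holds its "name" and its "arguments". arm_command: Moves the arm, as the interface text tells. Its arguments: {"type":"object","properties":{"deltas":{"type":"array"}},"required":["deltas"]}

```bash
mkdir -p pics; ls
python3 - <<'E'
from workcell import *
import cv2,numpy as np
s=get_state();print({k:np.round(v,3) for k,v in s.items()})
for n in("top","side","wrist"):
    d=grab_frame(n);cv2.imwrite(f"pics/{n}0.png",d["frame"]);np.savez(f"{n}0.npz",**d)
    print(n,d["K"].round(1).tolist(),[d[k].round(3).tolist() for k in d if k[0] in'cT'])
E
```

```text
pics
{'t': np.float64(0.0), 'joint_positions': array([ 1.006,  0.277, -0.028,  1.268, -0.   ,  1.467]), 'joint_vel': array([-0.001,  0.001,  0.001,  0.   , -0.   , -0.   ]), 'tau': array([ 4.0000e-03, -4.4551e+01,  2.9520e+01,  1.7000e-02,  0.0000e+00,
        0.0000e+00]), 'tool_pos': array([0.278, 0.559, 0.199]), 'ee_rot': array([-0.   ,  0.229,  0.973, -0.001]), 'ft_force': array([-0.332,  0.357, -0.23 ]), 'torque': array([-0.075,  0.043,  0.071]), 'grip_force': np.float64(0.0), 'opening': np.float64(0.085)}
top [[428.2, 0.0, 283.0], [0.0, 428.2, 211.0], [0.0, 0.0, 1.0]] [[[-0.003, -0.989, 0.145, 0.448], [-1.0, -0.002, -0.031, -0.049], [0.031, -0.145, -0.989, 0.908], [0.0, 0.0, 0.0, 1.0]]]
side [[413.5, 0.0, 279.8], [0.0, 413.5, 213.3], [0.0, 0.0, 1.0]] [[[-0.953, -0.169, 0.25, 0.361], [-0.302, 0.542, -0.784, 0.534], [-0.003, -0.823, -0.568, 0.515], [0.0, 0.0, 0.0, 1.0]]]
wrist [[351.2, 0.0, 277.1], [0.0, 351.2, 209.4], [0.0, 0.0, 1.0]] [[[-0.001, -0.964, -0.267, 0.067], [1.0, -0.001, -0.0, -0.001], [0.0, -0.267, 0.964, -0.174], [0.0, 0.0, 0.0, 1.0]]]
```

View pics/top0.png

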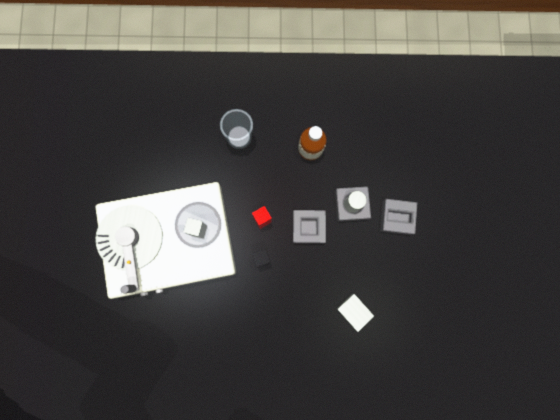

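View pics/side0.png

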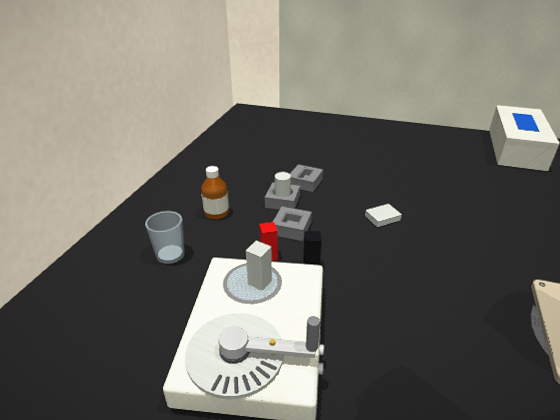

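Top: the viewer is centred near (165,240), with the gauge top near (193,226), the turret at (125,237), the knob at (127,289) and the ribs lower-left. Socket candidates are at (310,227), (354,203, round) and (400,216, narrow hole). The red and black decoys are at (262,217) and (262,260). I'll enlarge the crops next.

```bash
cat > h.py <<'E'
import numpy as np,cv2
from scipy.spatial.transform import Rotation as R
def rays(d,px,T=None):
    T=d["cam_to_world"] if T is None else T
    px=np.atleast_2d(np.asarray(px,float))
    r=np.c_[px,np.ones(len(px))]@np.linalg.inv(d["K"]).T@T[:3,:3].T
    return T[:3,3],r
def plane(d,px,z,T=None):
    o,r=rays(d,px,T); return o+r*((z-o[2])/r[:,2])[:,None]
def toolT(s):
    q=s["ee_rot"];T=np.eye(4);T[:3,:3]=R.from_quat([q[1],q[2],q[3],q[0]]).as_matrix();T[:3,3]=s["tool_pos"];return T
def proj(d,P,T=None):
    T=d["cam_to_world"] if T is None else T
    c=(np.atleast_2d(P)-T[:3,3])@T[:3,:3];u=c@d["K"].T;return u[:,:2]/u[:,2:]
E
python3 - <<'E'
from h import *
d=dict(np.load("top0.npz"));f=d["frame"]
a=cv2.resize(f[175:305,90:240],None,fx=4,fy=4,interpolation=cv2.INTER_CUBIC)
b=cv2.resize(f[180:250,285:425],None,fx=4,fy=4,interpolation=cv2.INTER_CUBIC)
c=np.zeros((600,600,3),np.uint8);c[:520]=a
cv2.imwrite("pics/c1.png",a);cv2.imwrite("pics/c2.png",b)
g=f.min(2)
def rects(m,lo,z):
    cs,_=cv2.findContours(m.astype(np.uint8),cv2.RETR_EXTERNAL,cv2.CHAIN_APPROX_NONE)
    for c in cs:
        if cv2.contourArea(c)>lo:
            P=plane(d,c[:,0],z)[:,:2].astype(np.float32)
            r=cv2.minAreaRect(P*1000);print(c[:,0].mean(0).round(),np.round(r[0],1),np.round(r[1],1),round(r[2],1))
m=f.min(2)>190; m[:60]=0
m=cv2.morphologyEx(m.astype(np.uint8),cv2.MORPH_CLOSE,np.ones((3,3)))
rects(m,300,.055)
print('sock')
g=(f.min(2)>70)&(f.max(2)-f.min(2)<40);g[:170]=0;g[:,:280]=0;rects(g,300,.028)
E
```

```text
[355. 312.] [ 373.4 -216.7] [56.1 43. ] 41.7
[158. 246.] [513.8 163.5] [194.8 255.9] 11.0
sock
[355. 312.] [ 371.1 -221.9] [63.7 49.7] 41.7
[309. 226.] [ 546.2 -130.3] [67.2 66.7] 90.0
[400. 216.] [ 567.3 -320.7] [69.1 69. ] 83.3
[353. 203.] [ 594.7 -223.3] [69.2 69.3] 3.8
```

View pics/c1.png

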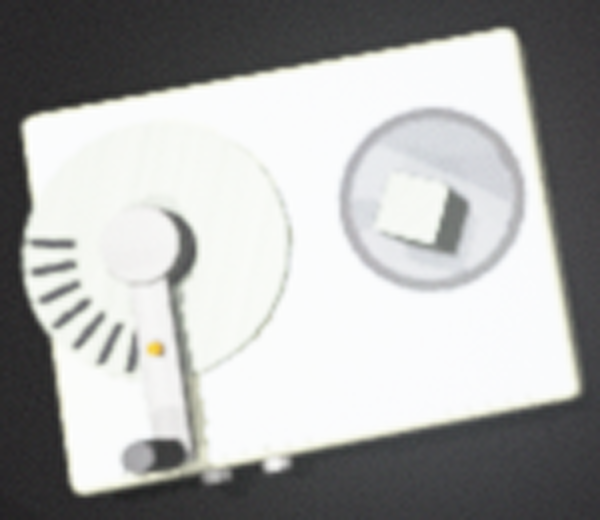

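View pics/c2.png

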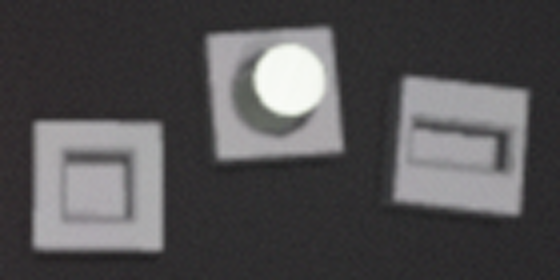

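Crop 1: gauge top at about (413,208) in the crop, turned by roughly 10°, with seven ribs and the lever pointing down. Crop 2: the left socket has the square hole and is world-aligned at about (0.546,-0.130).

Run:
```python
from h import *
d=dict(np.load("top0.npz"))
f=lambda L:[(90+(x+.5)/4-.5,175+(y+.5)/4-.5) for x,y in L]
g=plane(d,f([(413,208),(396,172),(450,178),(433,243),(378,235)]),.125)[:,:2];print("gauge",g.round(4).tolist())
v=plane(d,f([(25,118),(515,30),(579,395),(75,493)]),.055)[:,:2]
print("view",v.round(4).tolist(),v.mean(0))
e=v[0]-v[1]+v[3]-v[2];yaw=np.arctan2(-e[0],e[1]);print(yaw)
R2=np.array([[np.cos(yaw),-np.sin(yaw)],[np.sin(yaw),np.cos(yaw)]])
piv=v.mean(0)+R2@[.015,.065];print("piv",piv,"stage",v.mean(0)+R2@[.015,-.07],plane(d,f([(432,199)]),.055))
print("pivcap",plane(d,f([(141,245)]),.09),"knobtop",plane(d,f([(139,457)]),.133))
for p in f([(130,357)]):pass
ends=[((137,370),(132,345)),((101,362),(121,327)),((79,345),(104,315)),((56,322),(86,295)),((40,297),(76,281)),((33,270),(75,263)),((32,242),(74,243))]
for a,b in ends:
    q=plane(d,f([a,b]),.062)[:,:2];m=q.mean(0)-piv;w=q[0]-q[1]
    print(np.arctan2(m[1],m[0]).round(3),np.arctan2(w[1],w[0]).round(3),np.hypot(*m).round(4))
print("rest",yaw+np.pi)
# sq hole
o=lambda L:[(285+(x+.5)/4-.5,180+(y+.5)/4-.5) for x,y in L]
print("sock",plane(d,o([(32,122),(163,121),(163,250),(33,250)]),.028).mean(0),"mouth",plane(d,o([(62,150),(134,150),(134,222),(62,222)]),.028).mean(0))
```

```text
gauge [[0.5338, 0.0916], [0.5504, 0.0998], [0.5476, 0.0751], [0.5178, 0.0821], [0.5214, 0.1071]]
view [[0.5864, 0.2975], [0.6321, 0.0554], [0.4492, 0.0205], [0.4029, 0.2626]] [0.51765961 0.15900425]
0.18764982756763984
piv [0.52027051 0.22566146] stage [0.54545483 0.09303133] [[0.54600406 0.09488421 0.055     ]]
pivcap [[0.51993482 0.22543088 0.09      ]] knobtop [[0.42250038 0.20716074 0.133     ]]
2.963 -2.896 0.0534
2.714 2.665 0.0508
2.476 2.483 0.0499
2.181 2.334 0.0503
1.954 2.002 0.0518
1.735 1.739 0.0513
1.506 1.547 0.0519
rest 3.329242481157433
sock [ 0.54599087 -0.13027073  0.028     ] mouth [ 0.54573453 -0.13036957  0.028     ]
```

{"name": "arm_command", "arguments": {"deltas": [[1,[-437,-304,0],[0,0,-0.28]],[1,[-437,-304,0],[0,0,-0.28]],[1,[-437,-304,0],[0,0,-0.28]],[1,[-437,-304,0],[0,0,-0.28]],[1,[-437,-304,0],[0,0,-0.28]],[1,[-437,-304,0],[0,0,-0.28]],[1,[-437,-304,0],[0,0,-0.28]],[1,[-437,-304,0],[0,0,-0.28]],[1,[-437,-304,0],[0,0,-0.28]],[1,[-437,-304,0],[0,0,-0.28]],[1,[-437,-304,0],[0,0,-0.28]],[1,[-437,-304,0],[0,0,-0.28]],[1,[-437,-304,0],[0,0,-0.28]],[1,[-437,-304,0],[0,0,-0.28]],[1,[-437,-304,0],[0,0,-0.28]],[1,[-437,-304,0],[0,0,-0.28]]]}}

```text
t: 1.75
tool_pos: [0.5337, 0.0937, 0.2006]
ee_rot: [-0.0, 0.09, 0.996, 0.0]
ft_force: [-0.2, 0.1, -0.3]
opening: 0.0854
grip_force: 0.0
```

Run:
```python
from workcell import *
from h import *
s=get_state();d=grab_frame("wrist");cv2.imwrite("pics/w1.png",d["frame"]);np.savez("w1.npz",pos=s["tool_pos"],q=s["ee_rot"],**d)
print(s["t"],s["tool_pos"].round(4),toolT(s)[:3,:3].round(3).tolist())
```

```text
1.75 [0.5337 0.0937 0.2006] [[-0.984, 0.179, -0.0], [0.179, 0.984, 0.0], [0.0, 0.0, -1.0]]
```

View pics/w1.png

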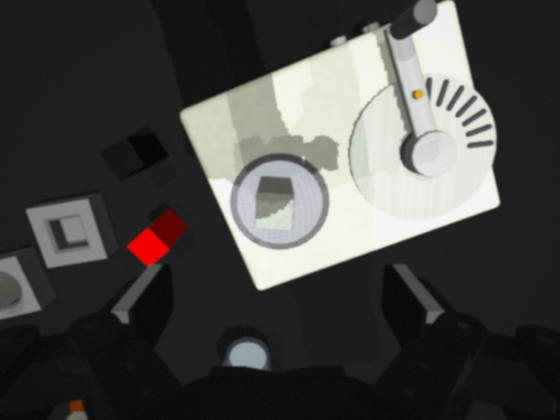

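The gauge is near (275,205), almost square to the tool, with its top face at about rows 193-230. The red decoy is at (157,238), and the square socket at (70,230). I'll enlarge the gauge.

Run:
```python
import cv2
f=cv2.imread("pics/w1.png");a=cv2.convertScaleAbs(cv2.resize(f[155:255,225:335],None,fx=6,fy=6,interpolation=cv2.INTER_CUBIC),alpha=1.2);cv2.imwrite("pics/w1c.png",a)
```

```text
(no output)
```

View pics/w1c.png

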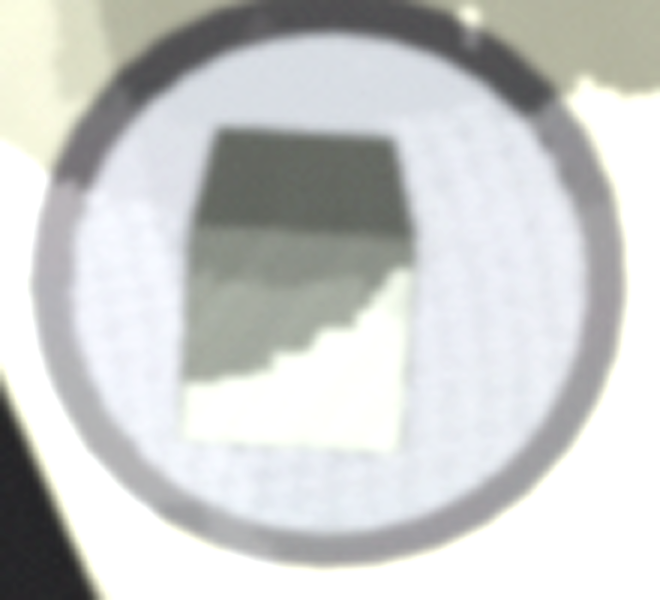

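The top-face corners in the crop are (190,227), (413,236), (404,450) and (183,438). Next, the gauge offset in tool axes.

Run:
```python
from h import *
d=dict(np.load("w1.npz"));s={"tool_pos":d["pos"],"ee_rot":d["q"]};A=toolT(s);T=A@d["T_tool_cam"]
px=[(225+(x+.5)/6-.5,155+(y+.5)/6-.5) for x,y in [(190,227),(413,236),(404,450),(183,438)]]
P=plane(d,px,.125,T);t=(P-A[:3,3])@A[:3,:3]
print(P.round(4).tolist(),P.mean(0),(t.mean(0)*1000).round(1))
e=t[1]-t[0]+t[2]-t[3];print("yaw in tool",np.arctan2(-e[0],e[1]),np.linalg.norm(e)/2)
e=t[0]-t[3]+t[1]-t[2];print(np.arctan2(e[1],e[0]),np.linalg.norm(e)/2)
```

```text
[[0.5198, 0.0801, 0.125], [0.5258, 0.1065, 0.125], [0.5526, 0.1008, 0.125], [0.5461, 0.0739, 0.125]] [0.53608382 0.09033477 0.125     ] [-3.  -2.9 75.6]
yaw in tool 0.050063446391970114 0.027392437508577238
0.03904889636000979 0.027227374252725336
```

{"name": "arm_command", "arguments": {"deltas": [[1,[-3,-3,0],[0,0,0.045]],[1,[-3,-3,30],[0,0,0.045]],[1,[-3,-3,60],[0,0,0.045]],[1,[-3,-3,90],[0,0,0.045]],[1,[-3,-3,105],[0,0,0.045]],[1,[-3,-3,114],[0,0,0.045]],[1,[-3,-3,114],[0,0,0.045]],[0.2,[-3,-3,114],[0,0,0.045]],[0.2,[-3,-3,114],[0,0,0.045]],[0.2,[-3,-3,114],[0,0,0.045]],[0.2,[-3,-3,114],[0,0,0.045]],[0.2,[-3,-3,114],[0,0,0.045]],[0.2,[-3,-3,114],[0,0,0.045]],[0.2,[-3,-3,114],[0,0,0.045]]]}}

```text
t: 3.2
tool_pos: [0.5378, 0.0894, 0.0878]
ee_rot: [0.001, 0.113, 0.994, 0.0]
ft_force: [0.3, 0.2, 6.6]
opening: 0.0259
grip_force: 59.4
```

{"name": "arm_command", "arguments": {"deltas": [[0.2,[0,0,-20],[0,0,0]],[0.2,[0,0,-50],[0,0,0]],[0.2,[0,0,-80],[0,0,0]],[0.2,[-12,-42,-80],[0,0,-0.04]],[0.2,[-24,-84,-80],[0,0,-0.08]],[0.2,[-36,-126,-80],[0,0,-0.12]],[0.2,[-48,-168,-80],[0,0,-0.18]],[0.2,[-55,-195,-80],[0,0,-0.226]],[0.2,[-59,-211,-80],[0,0,-0.226]],[0.2,[-59,-211,-60],[0,0,-0.226]],[0.2,[-59,-211,-60],[0,0,-0.226]],[0.2,[-59,-211,-60],[0,0,-0.226]],[0.2,[-59,-211,-60],[0,0,-0.226]]]}}

```text
t: 4.5
tool_pos: [0.5469, -0.129, 0.147]
ee_rot: [0.0, 0.0, 1.0, 0.0]
ft_force: [1.2, 0.1, -1.4]
opening: 0.0261
grip_force: 59.5
```

Run:
```python
from workcell import *
from h import *
s=get_state();d=grab_frame("wrist");t=grab_frame("top");cv2.imwrite("pics/w2.png",d["frame"]);np.savez("w2.npz",pos=s["tool_pos"],q=s["ee_rot"],**d)
print(s["t"],s["tool_pos"].round(4),toolT(s)[:3,:3].round(3).tolist(),s["opening"],s["ft_force"])
c=t["frame"][150:300,240:440];np.savez("t2.npz",**t)
cv2.imwrite("pics/t2c.png",cv2.resize(c,None,fx=2,fy=2))
f=d["frame"];out=np.zeros((420,560,3),np.uint8);out=f
cv2.imwrite("pics/w2.png",out)
```

```text
4.5 [ 0.5469 -0.129   0.147 ] [[-1.0, 0.0, 0.0], [0.0, 1.0, 0.0], [-0.0, 0.0, -1.0]] 0.026122672195752126 [ 1.2298185   0.06185779 -1.44173773]
```

View pics/w2.png

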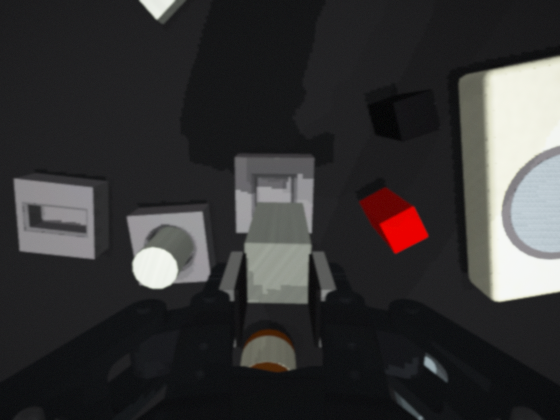

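The gauge is held, with its bottom front edge near row 204 (cols 253-306) and its top face at rows 238-302. The socket's front edge is at row 155, cols 235-314. Next I'll compare the two.

Run:
```python
from h import *
d=dict(np.load("w2.npz"));A=toolT({"tool_pos":d["pos"],"ee_rot":d["q"]});T=A@d["T_tool_cam"];f=d["frame"]
g=f.mean(2)
for r in (206,212,222,230,250,280,298): print("row",r,g[r,238:322].astype(int).tolist()) if r in(212,280) else None
print("col280",g[195:312,280].astype(int).tolist())
print("sockcols",g[175,225:325:1].astype(int).tolist()); print("sockrow",g[145:200,275].astype(int).tolist())
for z in(.11,.114,.118):print(z,plane(d,[(254,204),(305,204)],z,T).round(4).tolist())
for z in(.18,.184,.188):print(z,plane(d,[(246,238),(311,238),(310,302),(245,302)],z,T).round(4).tolist())
print("sock",plane(d,[(235,155),(314,155)],.028,T).round(4).tolist(),plane(d,[(235,230),(313,230)],.028,T).round(4).tolist())
```

```text
row 212 [161, 162, 162, 162, 162, 161, 162, 160, 161, 161, 162, 161, 154, 138, 117, 109, 103, 101, 97, 100, 99, 99, 99, 98, 100, 99, 100, 100, 99, 98, 99, 98, 97, 99, 100, 100, 101, 101, 101, 99, 99, 99, 99, 100, 102, 100, 101, 100, 100, 100, 100, 100, 99, 102, 100, 100, 99, 99, 100, 99, 100, 100, 100, 99, 100, 106, 123, 145, 157, 162, 162, 161, 155, 139, 106, 63, 38, 34, 36, 34, 36, 35, 34, 37]
row 280 [16, 16, 15, 14, 14, 12, 12, 20, 47, 83, 110, 120, 124, 125, 129, 138, 146, 148, 150, 149, 149, 148, 148, 148, 149, 149, 150, 151, 152, 154, 153, 153, 151, 150, 149, 149, 149, 149, 150, 152, 153, 153, 152, 151, 150, 149, 150, 150, 152, 151, 152, 151, 150, 150, 149, 149, 148, 148, 148, 149, 148, 147, 147, 149, 150, 151, 150, 150, 141, 117, 74, 34, 14, 13, 14, 13, 13, 13, 15, 24, 42, 66, 84, 90]
col280 [162, 163, 163, 162, 163, 162, 153, 132, 110, 100, 100, 100, 99, 101, 99, 98, 99, 99, 99, 100, 99, 100, 99, 99, 97, 101, 99, 100, 99, 100, 100, 101, 100, 99, 98, 99, 99, 100, 100, 100, 101, 100, 100, 100, 100, 100, 101, 107, 126, 143, 151, 152, 152, 152, 151, 150, 150, 150, 149, 150, 148,
[... 849 characters left out ...]
, 95, 100, 104, 104, 106, 105, 107, 126, 149, 161, 164, 163, 162, 163, 162, 163, 164, 163, 163]
0.11 [[0.5342, -0.1441, 0.11], [0.5343, -0.1123, 0.11]]
0.114 [[0.5332, -0.1438, 0.114], [0.5332, -0.1127, 0.114]]
0.118 [[0.5321, -0.1435, 0.118], [0.5322, -0.113, 0.118]]
0.18 [[0.531, -0.143, 0.18], [0.531, -0.1152, 0.18], [0.5617, -0.1149, 0.18], [0.5616, -0.1442, 0.18]]
0.184 [[0.5295, -0.1426, 0.184], [0.5296, -0.1156, 0.184], [0.5593, -0.1153, 0.184], [0.5593, -0.1438, 0.184]]
0.188 [[0.5281, -0.1422, 0.188], [0.5281, -0.116, 0.188], [0.557, -0.1157, 0.188], [0.557, -0.1434, 0.188]]
sock [[0.5135, -0.1646, 0.028], [0.5135, -0.099, 0.028]] [[0.5792, -0.1668, 0.028], [0.5793, -0.0981, 0.028]]
```

Run:
```python
from h import *
d=dict(np.load("w2.npz"));A=toolT({"tool_pos":d["pos"],"ee_rot":d["q"]});T=A@d["T_tool_cam"]
for z in(.182,.185,.188,.191):
  p=plane(d,[(246.5,280),(307.8,280),(280,243),(280,303)],z,T);b=plane(d,[(280,202.3)],z-.07,T)
  print(z,"w",np.ptp(p[:2,1])*1e3,"l",np.ptp(p[2:,0])*1e3,"c",p[2:,0].mean(),p[:2,1].mean(),"bottom front",b[0,0],"c",b[0,0]+.014)
g=d["frame"].mean(2)
for r in (165,185): print(r,g[r,228:242].astype(int),g[r,306:320].astype(int))
print("s",plane(d,[(234.7,175),(313,175),(275,156.8)],.028,T))
# hole inner top-edge row / hole sides of mouth(39mm)
```

```text
0.182 w 26.735793023663135 l 28.439001291279187 c 0.5467595431351225 -0.12968979827847776 bottom front 0.5326403589173034 c 0.5466403589173034
0.185 w 26.16043593483164 l 27.826990980691193 c 0.5453054136011494 -0.12968982079446933 bottom front 0.5318745937973551 c 0.5458745937973551
0.188 w 25.58507884600013 l 27.214980670103415 c 0.5438512840671762 -0.1296898433104609 bottom front 0.5311088286774068 c 0.5451088286774068
0.191 w 25.009721757168606 l 26.60297035951542 c 0.542397154533203 -0.12968986582645248 bottom front 0.5303430635574585 c 0.5443430635574585
165 [ 22  22  24  22  24  36  62  87 101 105 107 106 104 107] [90 91 90 89 89 90 86 72 51 30 23 23 22 22]
185 [ 34  35  36  35  36  38  54  77  98 104 105 105 105 106] [149 149 149 149 149 145 128  96  58  37  34  34  32  34]
s [[ 0.53027878 -0.16544665  0.028     ]
 [ 0.53032954 -0.09936582  0.028     ]
 [ 0.515002   -0.13140087  0.028     ]]
```

{"name": "arm_command", "arguments": {"deltas": [[0.2,[-1.5,-2,0],[0,0,0]],[0.2,[-1.5,-2,30],[0,0,0]],[0.2,[-1.5,-2,60],[0,0,0]],[0.2,[-1.5,-2,75],[0,0,0]],[0.2,[-1.5,-2,82],[0,0,0]],[0.2,[-1.5,-2,87],[0,0,0]],[0.2,[-1.5,-2,91],[0,0,0]],[0.2,[-1.5,-2,95],[0,0,0]],[0.2,[-1.5,-2,95],[0,0,0]]]}}

```text
t: 5.5
tool_pos: [0.5485, -0.1318, 0.0518]
ee_rot: [0.0, 0.0, 1.0, -0.0]
ft_force: [-0.6, 0.2, -1.7]
opening: 0.0255
grip_force: 59.5
```

{"name": "arm_command", "arguments": {"deltas": [[0.2,[0,0,4],[0,0,0]],[0.2,[0,0,8],[0,0,0]],[0.2,[0,0,10],[0,0,0]],[0.2,[0,0,11],[0,0,0]],[0.2,[0,0,11],[0,0,0]]]}}

```text
t: 6.0
tool_pos: [0.5482, -0.1316, 0.0409]
ee_rot: [-0.0, 0.0, 1.0, 0.0]
ft_force: [-1.5, -0.4, 0.4]
opening: 0.0258
grip_force: 59.8
```

{"name": "arm_command", "arguments": {"deltas": [[0.2,[0,0,1],[0,0,0]],[0.2,[0,0,1],[0,0,0]],[0.65,[0,0,1],[0,0,0]],[0.65,[0,0,1],[0,0,0]],[0.65,[0,0,1],[0,0,0]],[0.65,[0,0,1],[0,0,0]],[0.65,[0,0,-40],[0,0,0]],[0.65,[0,0,-80],[0,0,0]],[0.65,[0,0,-120],[0,0,0]],[0.65,[0,0,-130],[0,0,0]],[0.65,[0,0,-130],[0,0,0]]]}}

```text
t: 7.1
tool_pos: [0.5501, -0.1324, 0.173]
ee_rot: [0.002, 0.0, 1.0, -0.001]
ft_force: [0.3, -0.2, -0.8]
opening: 0.0554
grip_force: 0.0
```

Run:
```python
from workcell import *
from h import *
s=get_state();w=grab_frame("wrist");d=grab_frame("side");np.savez("s3.npz",**d)
print(s["t"],s["tool_pos"].round(4))
a=cv2.resize(w["frame"][120:320,180:380],(560,560));b=cv2.resize(d["frame"][150:290,240:300],(240,560))
cv2.imwrite("pics/c3.png",np.hstack([a,b]))
```

```text
7.1 [ 0.5501 -0.1324  0.173 ]
```

View pics/c3.png

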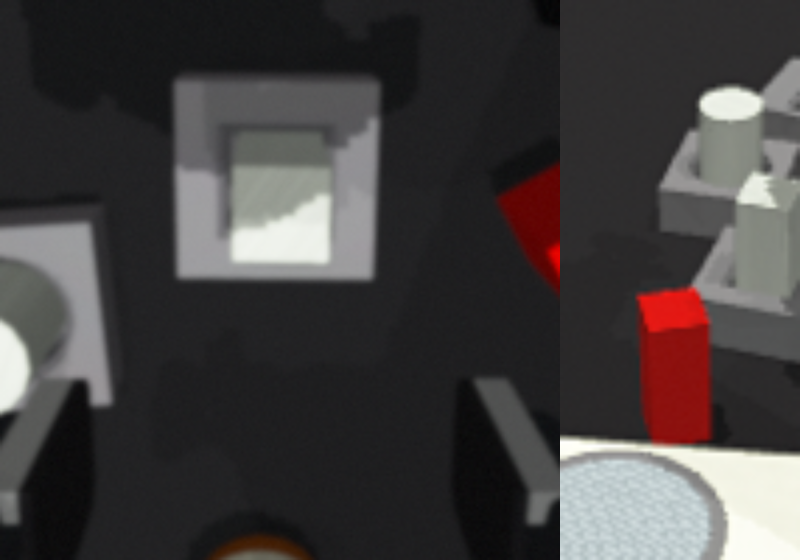

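The gauge stands upright in the square hole. Now to above the lever knob, expected at (0.422,0.207).

{"name": "arm_command", "arguments": {"deltas": [[0.65,[20,40,0],[0,0,0]],[0.65,[35,85,0],[0,0,0]],[0.65,[50,130,0],[0,0,-0.06]],[0.65,[65,175,0],[0,0,-0.12]],[0.65,[82,220,0],[0,0,-0.187]],[0.65,[99,265,0],[0,0,-0.187]],[0.65,[116,310,0],[0,0,-0.187]],[0.65,[125,332,0],[0,0,-0.187]],[0.65,[128,339,0],[0,0,-0.187]],[0.65,[128,339,0],[0,0,-0.187]],[0.65,[128,339,0],[0,0,-0.187]]]}}

```text
t: 8.3
tool_pos: [0.4201, 0.2065, 0.1695]
ee_rot: [-0.001, -0.093, 0.996, -0.001]
ft_force: [-0.5, 0.4, -1.1]
opening: 0.0554
grip_force: 0.0
```

Run:
```python
from workcell import *
from h import *
s=get_state();d=grab_frame("wrist");cv2.imwrite("pics/w4.png",d["frame"]);np.savez("w4.npz",pos=s["tool_pos"],q=s["ee_rot"],**d)
A=toolT(s);print(s["t"],s["tool_pos"].round(4),A[:3,:3].round(3).tolist())
k=[.4220,.2069,.11];print("knob in tool",((k-A[:3,3])@A[:3,:3]*1e3).round(1))
T=A@d["T_tool_cam"];piv=np.array([.5202,.2256])
print("expected px knobtop, knobfoot, pivot cap",proj(d,[[.422,.2069,.133],[.422,.2069,.083],[*piv,.09]],T).round(1).tolist())
```

```text
8.3 [0.4201 0.2065 0.1695] [[-0.983, -0.185, -0.002], [-0.185, 0.983, -0.001], [0.002, -0.001, -1.0]]
knob in tool [-2.1  0.1 59.5]
expected px knobtop, knobfoot, pivot cap [[278.3, 226.9], [278.2, 206.5], [278.5, 325.8]]
```

View pics/w4.png

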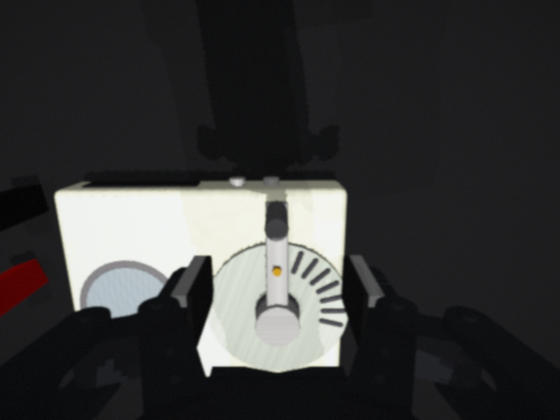

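The knob top is at (277,229) and the turret cap at (278,325), both as predicted to about 1 mm. I'll measure the ribs from this view too.

Run:
```python
from h import *
d=dict(np.load("w4.npz"));A=toolT({"tool_pos":d["pos"],"ee_rot":d["q"]});T=A@d["T_tool_cam"]
g=d["frame"].mean(2);m=((g<130)).astype(np.uint8);m[:245]=0;m[335:]=0;m[:,:288]=0;m[:,342:]=0
n,l,st,c=cv2.connectedComponentsWithStats(m)
piv=np.array([.5202,.2256])
for i in range(1,n):
    if 15<st[i,4]<250:
        y,x=np.nonzero(l==i);P=plane(d,np.c_[x,y],.062,T)[:,:2];v=P.mean(0)-piv
        w=np.linalg.svd(P-P.mean(0))[2][0]
        print(st[i,4],c[i].round(1),np.hypot(*v).round(4),np.arctan2(v[1],v[0]).round(3),(np.arctan2(w[1],w[0])%np.pi).round(3))
```

```text
35 [305.3 247.8] 0.0622 2.946 1.37
111 [296.8 262.1] 0.0472 2.982 2.987
112 [309.4 267.8] 0.0475 2.723 2.733
110 [319.5 276.3] 0.0476 2.466 2.482
110 [327.4 286.7] 0.0482 2.205 2.252
104 [331.6 297.7] 0.0486 1.963 2.119
186 [293.1 305.1] 0.0135 1.948 0.527
82 [331.2 310.5] 0.0479 1.696 1.754
90 [330.4 322.1] 0.0498 1.454 1.516
```

{"name": "arm_command", "arguments": {"deltas": [[0.65,[-2.5,0,0],[0,0,0]],[0.65,[-2.5,0,30],[0,0,0]],[0.65,[-2.5,0,55],[0,0,0]],[0.65,[-2.5,0,72],[0,0,0]],[0.65,[-2.5,0,72],[0,0,0]],[0,[-2.5,0,72],[0,0,0]],[0,[-2.5,0,72],[0,0,0]],[0,[-2.5,0,72],[0,0,0]],[0,[-2.5,0,72],[0,0,0]],[0,[-2.5,0,72],[0,0,0]]]}}

```text
t: 9.35
tool_pos: [0.4246, 0.2067, 0.1002]
ee_rot: [0.002, -0.093, 0.996, -0.002]
ft_force: [0.6, -5.1, 4.4]
opening: 0.0096
grip_force: 58.7
```

{"name": "arm_command", "arguments": {"deltas": [[0,[-0.1,4.9,0],[0,0,0.05]],[0,[-0.5,9.7,0],[0,0,0.1]],[0,[-1.1,14.6,0],[0,0,0.15]],[0,[-1.9,19.4,0],[0,0,0.2]],[0,[-3,24.1,0],[0,0,0.25]],[0,[-4.4,28.8,0],[0,0,0.3]],[0,[-5.9,33.4,0],[0,0,0.35]],[0,[-7.7,38,0],[0,0,0.4]],[0,[-9.7,42.4,0],[0,0,0.45]],[0,[-11.9,46.7,0],[0,0,0.5]],[0,[-14.4,51,0],[0,0,0.55]],[0,[-17,55.1,0],[0,0,0.6]],[0,[-17,55.1,0],[0,0,0.6]]]}}

```text
t: 10.65
tool_pos: [0.4304, 0.264, 0.1002]
ee_rot: [0.001, 0.206, 0.979, -0.001]
ft_force: [-0.4, -5.1, 7.0]
opening: 0.01
grip_force: 59.3
```

Run:
```python
from workcell import *
from h import *
s=get_state();A=toolT(s);v=s["tool_pos"][:2]-[.5202,.2256]
print(s["tool_pos"],np.hypot(*v),np.arctan2(v[1],v[0]),np.arctan2(A[1,0],A[0,0])%(2*np.pi),s["ft_force"],s["opening"])
```

```text
[0.4303682  0.26396785 0.10020378] 0.09768235948787346 2.7379381620853933 2.7265691076162297 [-0.42051312 -5.11068096  7.04334795] 0.010001214214467098
```

{"name": "arm_command", "arguments": {"deltas": [[0,[-0.1,4.9,0],[0,0,0.05]],[0,[-0.5,9.7,0],[0,0,0.1]],[0,[-1.1,14.6,0],[0,0,0.15]],[0,[-1.9,19.4,0],[0,0,0.2]],[0,[-3,24.1,0],[0,0,0.25]],[0,[-4.4,28.8,0],[0,0,0.3]],[0,[-5.9,33.4,0],[0,0,0.35]],[0,[-7.7,38,0],[0,0,0.4]],[0,[-9.7,42.4,0],[0,0,0.45]],[0,[-11.9,46.7,0],[0,0,0.5]],[0,[-14.4,51,0],[0,0,0.55]],[0,[-17,55.1,0],[0,0,0.6]],[0,[-18.7,57.4,0],[0,0,0.63]],[0,[-18.7,57.4,0],[0,0,0.63]],[0,[-18.7,57.4,0],[0,0,0.63]]]}}

```text
t: 12.15
tool_pos: [0.4689, 0.3099, 0.1002]
ee_rot: [-0.0, 0.498, 0.867, -0.001]
ft_force: [-4.3, -3.9, 8.4]
opening: 0.0101
grip_force: 59.5
```

Run:
```python
from workcell import *
from h import *
s=get_state();A=toolT(s);v=s["tool_pos"][:2]-[.5202,.2256]
print(s["tool_pos"],np.hypot(*v),np.arctan2(v[1],v[0]),np.arctan2(A[1,0],A[0,0])%(2*np.pi),s["ft_force"],s["opening"])
d=grab_frame("top");np.savez("t5.npz",**d)
cv2.imwrite("pics/c5.png",cv2.resize(d["frame"][175:305,90:240],None,fx=4,fy=4,interpolation=cv2.INTER_CUBIC))
```

```text
[0.46885091 0.3098846  0.10015444] 0.0986945947280706 2.1179782549359283 2.098470368295189 [-4.25561567 -3.8906609   8.41108155] 0.010095971076673043
```

View pics/c5.png

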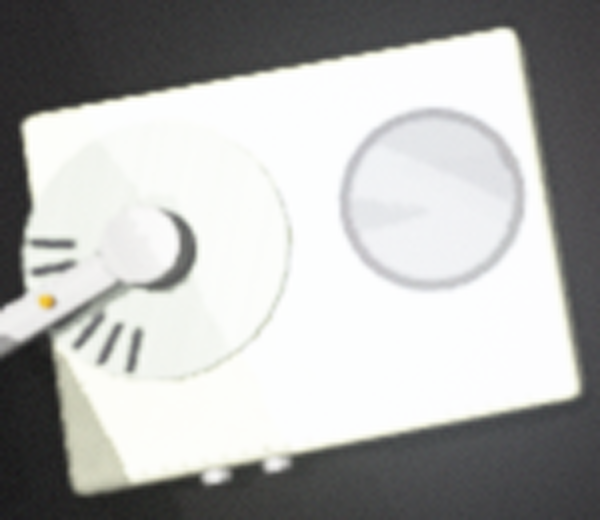

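The picture shows ribs 1-3 below the arm and ribs 6-7 above it, so the arm sits between ribs 4 and 5. The gold dot gives about 2.11 rad against a target of 2.10, with the stage empty. Handing in.

```bash
python3 -c "
from workcell import *
print(job_done())"
```

```text
the job is handed in; nothing more can be done
None
```

I handed the job in with the square gauge upright in its own square socket, let go, and the focus lever still gripped between the 4th and 5th ribs (fourth click); `job_done()` gave no verdict back.

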